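Bud out of the stock box

ROBOT

A 6-joint arm with a two-finger parallel gripper is mounted at the origin on the work surface. World frame = base frame: x ahead of the robot, y to its left, z up, the work surface at z = 0. Lengths are in m, angles in rad, forces in N, time in s.
With the tool pointing down it reaches from about 0.3 to 0.875 m from the base axis. Payload 6.4 kg.
Tool frame: the origin (TCP) lies between the finger pads; the fingertips stand 11 mm ahead of it and the grasp point (between the pads) lies 8 mm behind it (ctrl.tcp_to_tips is the distance from the TCP to the fingertips, in m); x points along the fingers, z is the direction in which the jaws open and shut, and the axes are right-handed (so a half turn about x gives the same grasp; the last joint's range is limited). The gripper opens to 85 mm and grips with 20 to 120 N. Pads are 22 mm wide; open, the fingers measure 114 mm over their backs; the gripper's body (76 mm by 85 mm) begins 54 mm behind the grasp point. The pads swing forward as they close: fully open they stand 13 mm farther back than shut.
Start: joints at [1.047, 0.181, 1.607, -0, 1.354, -0.206], TCP at [0.18, 0.546, 0.242] pointing down, gripper open.
Joint ranges: [-2.99, 2.99], [-0.89, 2.07], [0.3, 2.58], [-1.14, 4.28], [0, 2.63], [-3.12, 3.12]. Speed limits (rad/s): [2.57, 2.57, 3.01, 3.14, 3.14, 3.14].

INTERFACE

Orientations are given as a unit quaternion [w, x, y, z].
In Python, from bench import ctrl, eyes, hand_in gives the robot as it stands. The module is installed in compiled form; this text tells all that it offers.
- The arm moves only by the tool step_arm, never from a script. Its arguments are lists of equal length, an entry for each row: "xyz": the shift along the world's x, y, z in mm, a list of three; "spin": the turn about the world's z in rad; "fingers": the opening in per cent of the stroke, from 0 (shut) to 100 (fully open). A call has 1 to 10 rows; each row is the pose to reach, as a shift and turn from the pose commanded when the call began; what a row does not reach only later rows make up. A row lasts 1/10 s, in which the tool goes at most 50 mm and 8.59 degrees, less where a joint would pass 70% of its speed; a pose out of reach is approached as far as the arm can. A call with a gripper value outside its range is refused whole. The fingers move at their own pace and stop on an object; the grip force is fixed at half the most. Time passes only in rows, so rows that repeat a pose let the fingers close. It gives the time, the measured TCP pose, the force and the opening at its end, in the units of the state.
- ctrl.get_obs(): the state, without advancing time (a new reading comes with each control period).
- eyes.camera(name): name is "scene" or "top"; returns the picture (420x560x3 uint8, red, green, blue); there is no depth.
- eyes.camera_model(name): a dict with "vertical_fov" (degrees; the focal length in pixels is half the picture's height over the tangent of half this angle, whatever the lens; pixels are square), "cx", "cy" (the principal point, pixels), "dist_coeffs" ([k1, k2, p1, p2, k3] as OpenCV has them; the pictures are not rectified), "pose" (4x4, takes a point from camera to world coordinates). Camera axes: x right, y up, looking along -z (the intrinsics and any distortion apply to the point x, -y, -z); pixel columns grow to the right and rows downward; lengths in m; the calibration is good to about 2 mm. A picture is of the moment at which its call begins. camera_model takes no time and is no camera call.
- hand_in(): hands the job in, once; it reports no verdict.
The state is a dict: "time_s": time; "q": joint angles; "dq": joint speeds; "joint_efforts": joint torques, N m; "eef_pos": TCP position; "eef_rot": TCP orientation; "wrist_force": force on the tool from outside, world axes, zero at the start; "torque": the same for the moment, N m; "opening": opening from 0.0 (shut) to 1.0 (fully open).
Only numpy, scipy, OpenCV 4.12 (cv2) and the standard library are available. Lean on these libraries where they do the work, as an engineer would, in place of code of your own. Each camera call takes 0.05 s, during which the arm holds its last target.

TASK

Lift the wooden lid off the grey stock box and lay it flat on the table, handle up. Then take the tall closed bud out of the box, leaving the low open blossom lying in it, and set the bud gently down, upright, in the middle of the empty white plate, ready for painting.

Things in the scene. Friction and masses are not known exactly. Their poses are not given: they have to be found in the camera images.
- lid_grip (a point): Centre of the loose lid's bar handle: 100 x 16 x 22 mm (lid x, y, z) on two end posts 60 mm apart; pinch it across its 16 mm. Centre 41 mm above the lid's underside. Plywood board 234 x 164 x 8 mm, 0.25 kg. z up. Starts centred on, and aligned with, the fixed opaque grey box: outside 230 x 160 x 70 mm (lid x, y, z), walls and floor 5 mm, open-topped, on the table.
- bud_mid (a point): Centre of the tall closed bud, unglazed off-white porcelain, about 80 g: 64 mm high, round, 38 mm across and straight-sided up to 43 mm, then a blunt tip. Its foot is 32 mm below this point; z up. Starts upright in the lidded box, in one half of its length (the blossom is in the other), 30 mm or more clear of walls and blossom.
- blossom_mid (a point): Centre of the low open blossom, same porcelain, 64 mm across, 24 mm high, lying on the box floor. It stays in the box.
- plate_in (a point): Centre of the floor's upper face, 5 mm above the table, of the empty loose white plate, 160 mm across, 18 mm high. Box and plate stand left and right of the robot, either way round; the table between them is clear, with room for the lid when its long side points away from the robot. Bystanders (plate with pink flower, brush cup, small roller) stand beyond, 0.72 m or more ahead of the robot.
Not all that is in view belongs to the job. Of the things shaped like the part that bears plate_in, the white one is meant.

How it is judged:
By the outcome, as a careful person would: the job done as asked, in the order asked, and still so for the second after the job is handed in, with the robot touching nothing.
It also fails if it takes over 61 s, if anything falls off the work surface, if the arm or the gripper's body presses on something with over 40 N, if the wrist force passes 120 N, or if a joint passes its speed limit or range.

## Working session

There is one attempt and no reset: what is moved stays moved. The work goes in short steps, Python scripts to look and compute and a tool call to move; the robot and the scene stay as the last step left them, time stands still between calls to the robot, and variables do not carry over. Pictures are saved under pics/ and viewed, and the job is handed in when it is done.

Besides the shell and the picture viewer there is one more tool, called after "Emit:" as name([rows], argument=value, ...), one row to a line, values as JSON. step_arm: Moves the arm, as the interface text tells. Its arguments: {"type":"object","properties":{"xyz":{"type":"array"},"spin":{"type":"array"},"fingers":{"type":"array"}},"required":["xyz","spin","fingers"]}

```bash
mkdir -p pics
python3 - <<'E'
from bench import ctrl, eyes
import cv2, numpy as np
o=ctrl.get_obs(); print({k:np.round(v,3).tolist() for k,v in o.items()}, ctrl.tcp_to_tips)
for n in("scene","top"):
    cv2.imwrite(f"pics/{n}0.png",eyes.camera(n)[:,:,::-1]); m=eyes.camera_model(n); print(n,m)
E
```

```text
{'time_s': 0.0, 'q': [1.047, 0.182, 1.608, 0.0, 1.354, -0.206], 'dq': [0.0, -0.001, 0.001, -0.0, 0.0, -0.001], 'joint_efforts': [-0.002, -44.487, -35.133, -0.0, 0.009, -0.0], 'eef_pos': [0.179, 0.546, 0.241], 'eef_rot': [0.572, -0.415, 0.573, 0.414], 'wrist_force': [-0.675, -0.246, -0.826], 'torque': [0.008, -0.011, 0.029], 'opening': 1.001} 0.011
scene {'vertical_fov': 46.07180765386434, 'cx': 263.22069243351575, 'cy': 215.84665420732583, 'dist_coeffs': array([-0.01172021,  0.        ,  0.        ,  0.        ,  0.        ]), 'pose': array([[ 0.52463061, -0.64477083,  0.55590764,  1.16517206],
       [ 0.85130057,  0.4027527 , -0.33627014, -0.34321921],
       [-0.00707612,  0.64966209,  0.76019017,  1.07728688],
       [ 0.        ,  0.        ,  0.        ,  1.        ]])}
top {'vertical_fov': 53.653851245701574, 'cx': 275.6190693264766, 'cy': 212.26878748410132, 'dist_coeffs': array([0.00754116, 0.        , 0.        , 0.        , 0.        ]), 'pose': array([[-0.0037992 ,  0.98561114, -0.16898591,  0.25609247],
       [-0.99987625, -0.0011644 ,  0.01568823,  0.10144324],
       [ 0.01526573,  0.1690246 ,  0.9854936 ,  1.11125115],
       [ 0.        ,  0.        ,  0.        ,  1.        ]])}
```

View pics/top0.png

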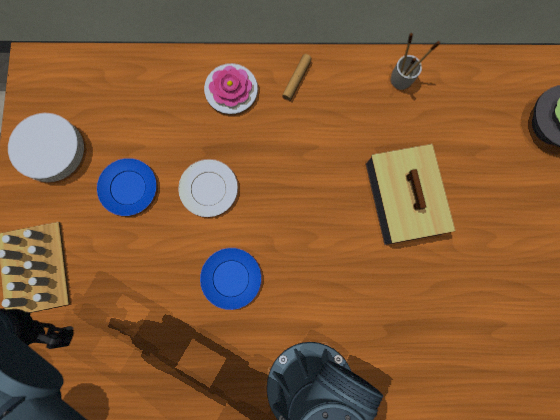

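View pics/scene0.png

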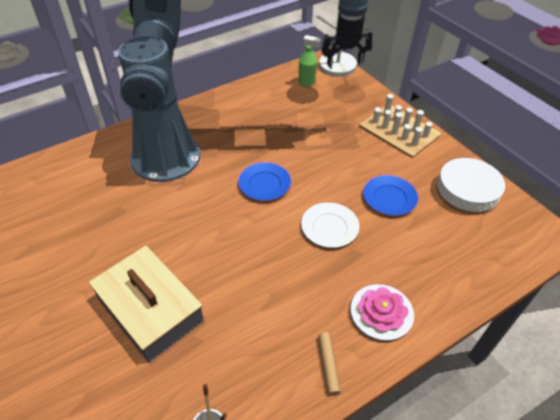

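Top view: the lid's corners are near (372,158), (433,146), (454,231), (389,243), with the brown handle at (416,189). The white plate is at (208,188), with blue decoy plates at (128,187) and (231,278). The scene view agrees.

```bash
cat > h.py <<'E'
from bench import ctrl, eyes
import cv2, numpy as np
def K(m):
    f=210/np.tan(np.radians(m['vertical_fov']/2)); return np.array([[f,0,m['cx']],[0,f,m['cy']],[0,0,1.]])
def rays(n,uv):
    m=eyes.camera_model(n); p=cv2.undistortPoints(np.array(uv,float).reshape(-1,1,2),K(m),m['dist_coeffs']).reshape(-1,2)
    d=np.c_[p[:,0],-p[:,1],-np.ones(len(p))]@m['pose'][:3,:3].T; return m['pose'][:3,3],d
def cast(n,uv,z):
    o,d=rays(n,uv); return o+d*((z-o[2])/d[:,2])[:,None]
def proj(n,P):
    m=eyes.camera_model(n); T=np.linalg.inv(m['pose']); c=np.atleast_2d(P)@T[:3,:3].T+T[:3,3]; c=c*[1,-1,-1]
    return cv2.projectPoints(c,np.zeros(3),np.zeros(3),K(m),m['dist_coeffs'])[0].reshape(-1,2)
def shot(n,name):
    im=eyes.camera(n); cv2.imwrite(f'pics/{name}.png',im[:,:,::-1]); return im
def blob(mask,roi):
    x0,y0,x1,y1=roi; M=np.zeros_like(mask,np.uint8); M[y0:y1,x0:x1]=mask[y0:y1,x0:x1]
    M=cv2.morphologyEx(M,cv2.MORPH_CLOSE,np.ones((3,3),np.uint8))
    c=cv2.findContours(M,cv2.RETR_EXTERNAL,cv2.CHAIN_APPROX_NONE)[0]; return max(c,key=cv2.contourArea).reshape(-1,2)
E
cat > m1.py <<'E'
from h import *
for n,rl,rp in(("top",(355,135,470,255),(172,152,246,224)),("scene",(80,235,215,365),(295,198,365,252))):
    im=cv2.imread(f'pics/{n}0.png').astype(int); b,g,r=im[...,0],im[...,1],im[...,2]
    lid=(r>130)&(g>110)&(g>0.72*r)
    c=blob(lid,rl); P=cast(n,c,.078)[:,:2].astype(np.float32); print(n,'lid',cv2.minAreaRect(P))
    hull=cv2.fillPoly(np.zeros(lid.shape,np.uint8),[c.reshape(-1,1,2)],1)
    dark=cv2.erode(hull,np.ones((9,9)))*((r<110)); c=blob(dark,rl)
    print(' handle',cv2.minAreaRect(cast(n,c,.118)[:,:2].astype(np.float32)),len(c))
    w=(b>110)&(abs(r-b)<60)&(g>110)
    c=blob(w,rp); print(' plate',cv2.minAreaRect(cast(n,c,.018)[:,:2].astype(np.float32)))
E
python3 m1.py
```

```text
top lid ((0.4863075613975525, -0.26512378454208374), (0.23467060923576355, 0.1646442860364914), 10.510453224182129)
 handle ((0.48296919465065, -0.2579856812953949), (0.10119520872831345, 0.030466891825199127), 10.586244583129883) 93
 plate ((0.5124632120132446, 0.26704782247543335), (0.15619874000549316, 0.15609903633594513), 45.318931579589844)
scene lid ((0.4885109066963196, -0.2645927667617798), (0.23950985074043274, 0.16763131320476532), 10.759676933288574)
 handle ((0.5021710991859436, -0.26711270213127136), (0.10688108205795288, 0.019389785826206207), 9.474367141723633) 72
 plate ((0.5142270922660828, 0.2658891975879669), (0.16021642088890076, 0.1583251655101776), 57.99674987792969)
```

Run:
```python
from h import *
from scipy.spatial.transform import Rotation as R
o=ctrl.get_obs(); q=o['eef_rot']; M=R.from_quat([q[1],q[2],q[3],q[0]]).as_matrix(); print(M.round(3)); print('jaw deg',np.degrees(np.arctan2(M[1,2],M[0,2])))
print(o['eef_pos'], cast('top',[[231,278]],.018), (np.array([.487,-.265])-o['eef_pos'][:2])*1000)
```

```text
[[-0.001 -0.95   0.312]
 [-0.001  0.312  0.95 ]
 [-1.     0.    -0.002]]
jaw deg 71.7916850999267
[0.1793956  0.54577018 0.24144278] [[0.27056247 0.20054352 0.018     ]] [ 307.6044014  -810.77018383]
```

Emit:
step_arm([
  [308, -811, 0],
  [308, -811, 0],
  [308, -811, 0],
  [308, -811, 0],
  [308, -811, 0],
  [308, -811, 0],
  [308, -811, 0],
  [308, -811, 0],
  [308, -811, 0],
  [308, -811, 0],
], spin=[0.502, 0.502, 0.502, 0.502, 0.502, 0.502, 0.502, 0.502, 0.502, 0.502], fingers=[100, 100, 100, 100, 100, 100, 100, 100, 100, 100])

```text
time_s: 1.1
eef_pos: [0.3545, 0.0847, 0.2425]
eef_rot: [-0.452, 0.544, -0.452, -0.544]
wrist_force: [1.5, -0.1, -0.3]
opening: 1.0
```

Emit:
step_arm([
  [132, -350, -40],
  [132, -350, -40],
  [132, -350, -40],
  [132, -350, -40],
  [132, -350, -40],
  [132, -350, -40],
  [132, -350, -40],
  [132, -350, -40],
  [132, -350, -40],
  [132, -350, -40],
], spin=[0, 0, 0, 0, 0, 0, 0, 0, 0, 0], fingers=[100, 100, 100, 100, 100, 100, 100, 100, 100, 100])

```text
time_s: 2.1
eef_pos: [0.4859, -0.2632, 0.2015]
eef_rot: [0.452, -0.543, 0.452, 0.544]
wrist_force: [-0.3, 0.3, -0.1]
opening: 0.998
```

```bash
cat > st.py <<'E'
from h import *
from scipy.spatial.transform import Rotation as R
o=ctrl.get_obs(); q=o['eef_rot']; M=R.from_quat([q[1],q[2],q[3],q[0]]).as_matrix(); print('t',round(o['time_s'],2),'pos',(o['eef_pos']*1000).round(1),'jaw',round(np.degrees(np.arctan2(M[1,2],M[0,2])),2),'F',o['wrist_force'].round(1),'op',round(o['opening'],3))
E
python3 st.py; python3 -c "
from h import *
shot('top','top1');shot('scene','scene1')"
```

```text
t 2.1 pos [ 485.9 -263.2  201.5] jaw 100.49 F [-0.3  0.3 -0.1] op 0.998
```

Emit:
step_arm([
  [1, -2, -40],
  [1, -2, -70],
  [1, -2, -90],
  [1, -2, -98],
  [1, -2, -98],
  [1, -2, -98],
], spin=[0, 0, 0, 0, 0, 0], fingers=[100, 100, 100, 100, 100, 100])

```text
time_s: 2.8
eef_pos: [0.4882, -0.2654, 0.1057]
eef_rot: [-0.452, 0.545, -0.452, -0.543]
wrist_force: [-0.5, -0.3, 0.2]
opening: 1.003
```

```bash
python3 -c "
from h import *
shot('top','top2');shot('scene','scene2')
a=cv2.imread('pics/top2.png')[120:260,340:480];b=cv2.imread('pics/scene2.png')[220:360,70:210]
cv2.imwrite('pics/c2.png',cv2.resize(np.hstack([a,b]),None,fx=2.8,fy=2.8))"
```

```text
(no output)
```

View pics/c2.png

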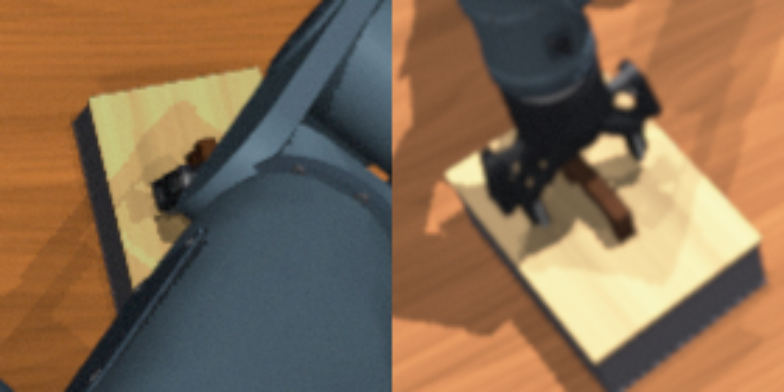

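The picture shows the open jaws straddling the handle, one finger on each side, centred on the lid. Next I close and lift.

Emit:
step_arm([
  [0, 0, -2],
  [0, 0, -2],
  [0, 0, -2],
  [0, 0, -2],
  [0, 0, -2],
  [0, 0, -2],
  [0, 0, -2],
  [0, 0, -2],
  [0, 0, -2],
  [0, 0, -2],
], spin=[0, 0, 0, 0, 0, 0, 0, 0, 0, 0], fingers=[60, 40, 20, 10, 5, 0, 0, 0, 0, 0])

```text
time_s: 3.9
eef_pos: [0.4876, -0.2654, 0.1026]
eef_rot: [-0.452, 0.544, -0.452, -0.544]
wrist_force: [-0.5, 0.4, 3.9]
opening: 0.179
```

Emit:
step_arm([
  [0, 0, 5],
  [0, 0, 15],
  [0, 0, 30],
  [0, 0, 55],
  [0, 0, 80],
  [0, 0, 105],
  [0, 0, 120],
  [0, 0, 120],
  [0, 0, 120],
], spin=[0, 0, 0, 0, 0, 0, 0, 0, 0], fingers=[0, 0, 0, 0, 0, 0, 0, 0, 0])

```text
time_s: 4.8
eef_pos: [0.4872, -0.2652, 0.2221]
eef_rot: [0.452, -0.544, 0.452, 0.544]
wrist_force: [0.2, 0.3, -3.1]
opening: 0.178
```

```bash
python3 st.py; python3 -c "
from h import *
shot('scene','scene3')"
```

```text
t 4.8 pos [ 487.2 -265.2  222.1] jaw 100.56 F [ 0.2  0.3 -3.1] op 0.178
```

View pics/scene3.png

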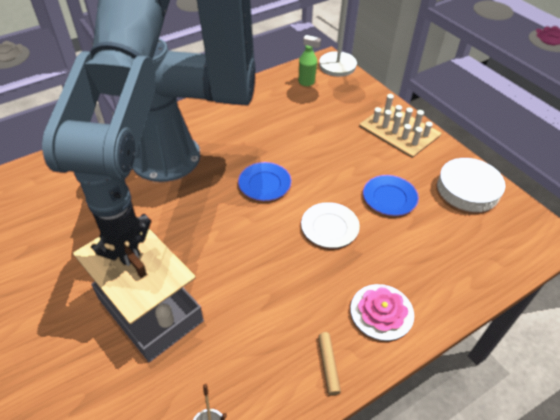

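Emit:
step_arm([
  [0, 20, 0],
  [0, 55, 0],
  [0, 95, 0],
  [1, 135, 0],
  [2, 175, 0],
  [2, 215, 0],
  [3, 245, 0],
  [3, 265, 0],
  [3, 275, 0],
  [3, 275, 0],
], spin=[-0.02, -0.06, -0.1, -0.14, -0.17, -0.184, -0.184, -0.184, -0.184, -0.184], fingers=[0, 0, 0, 0, 0, 0, 0, 0, 0, 0])

```text
time_s: 5.85
eef_pos: [0.4898, 0.0106, 0.2213]
eef_rot: [0.499, -0.5, 0.5, 0.501]
wrist_force: [0.0, 0.6, -2.2]
opening: 0.18
```

Emit:
step_arm([
  [0, 0, -20],
  [0, 0, -60],
  [0, 0, -100],
  [0, 0, -135],
  [0, 0, -160],
  [0, 0, -172],
  [0, 0, -178],
  [0, 0, -182],
  [0, 0, -182],
  [0, 0, -182],
], spin=[0, 0, 0, 0, 0, 0, 0, 0, 0, 0], fingers=[0, 0, 0, 0, 0, 0, 0, 0, 0, 0])

```text
time_s: 6.85
eef_pos: [0.4914, 0.0093, 0.0415]
eef_rot: [-0.5, 0.501, -0.5, -0.499]
wrist_force: [0.1, -0.1, -1.6]
opening: 0.175
```

```bash
python3 st.py; python3 -c "
from h import *
shot('scene','scene4')"
```

```text
t 6.85 pos [491.4   9.3  41.5] jaw 90.01 F [ 0.1 -0.1 -1.6] op 0.175
```

View pics/scene4.png

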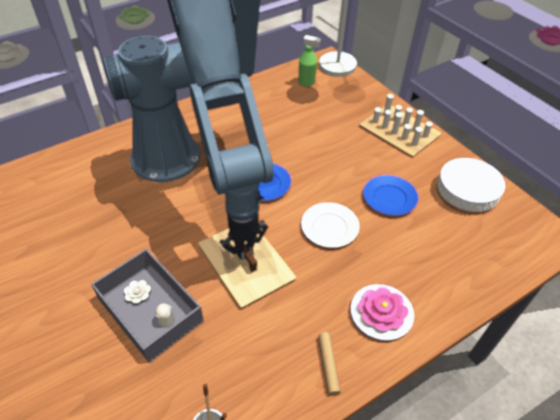

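The lid is just above the clear table at about (247,262). The open box shows the blossom at (138,291) and the bud at (164,315). I'll lower the lid the last few mm.

Emit:
step_arm([
  [0, 0, -3],
  [0, 0, -6],
  [0, 0, -8],
  [0, 0, -8],
  [0, 0, -8],
], spin=[0, 0, 0, 0, 0], fingers=[0, 0, 0, 0, 0])

```text
time_s: 7.4
eef_pos: [0.4905, 0.0096, 0.0326]
eef_rot: [0.5, -0.5, 0.5, 0.5]
wrist_force: [-1.6, 0.4, 2.1]
opening: 0.176
```

Emit:
step_arm([
  [0, 0, 0],
  [0, 0, 0],
  [0, 0, 0],
  [0, 0, 0],
  [0, 0, 0],
  [0, 0, 0],
  [0, 0, 30],
  [0, 0, 75],
  [0, 0, 120],
  [0, 0, 165],
], spin=[0, 0, 0, 0, 0, 0, 0, 0, 0, 0], fingers=[20, 40, 60, 80, 100, 100, 100, 100, 100, 100])

```text
time_s: 8.4
eef_pos: [0.4901, 0.0097, 0.199]
eef_rot: [0.5, -0.5, 0.5, 0.5]
wrist_force: [0.5, 0.3, 0.0]
opening: 0.999
```

```bash
python3 st.py; python3 -c "
from h import *
shot('scene','scene5');shot('top','top5')
a=cv2.imread('pics/top5.png')[120:260,340:480];b=cv2.imread('pics/scene5.png')[235:375,80:220]
cv2.imwrite('pics/c5.png',cv2.resize(np.hstack([a,b]),None,fx=2.8,fy=2.8))"
```

```text
t 8.4 pos [490.1   9.7 199. ] jaw 90.01 F [0.5 0.3 0. ] op 0.999
```

View pics/c5.png

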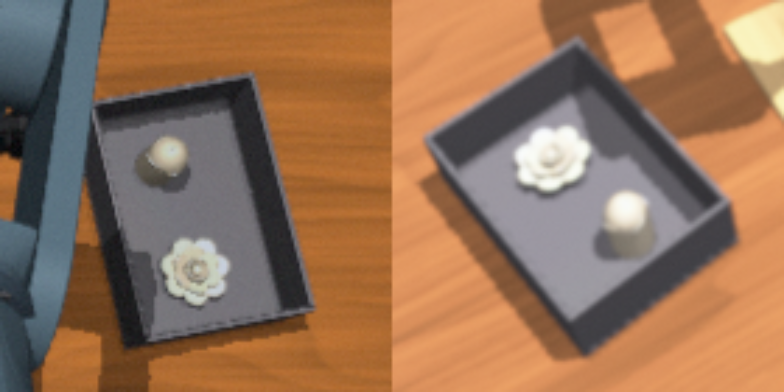

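View pics/scene5.png

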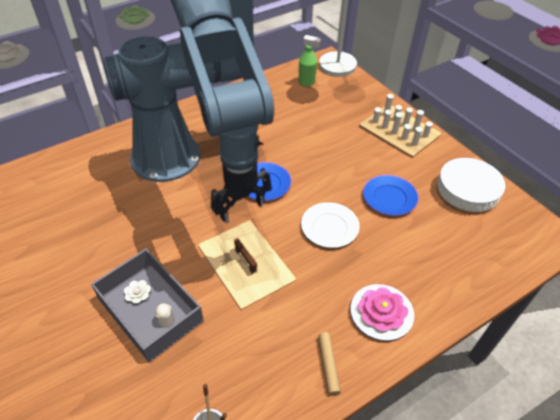

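```bash
cat > m5.py <<'E'
from h import *
L=[]
for n,r in(("top",(388,163,412,186)),("scene",(150,300,178,332))):
    im=cv2.imread(f'pics/{n}5.png').astype(int); b,g,rr=im[...,0],im[...,1],im[...,2]
    w=(rr>95)&(rr-b>8)&(rr-b<70)
    c=blob(w,r); M=cv2.moments(c.reshape(-1,1,2)); u=(M['m10']/M['m00'],M['m01']/M['m00'])
    x,y,ww,hh=cv2.boundingRect(c.reshape(-1,1,2)); bc=(x+(ww-1)/2,y+(hh-1)/2)
    print(n,np.round(u,1),(x,y,ww,hh),'centroid@.037',cast(n,[u],.037)[0].round(4),'bbox@.037',cast(n,[bc],.037)[0].round(4)); L.append(rays(n,[u]))
    fl=cast(n,c,.037)[:,:2].astype(np.float32); print('  rect',cv2.minAreaRect(fl))
A=[];B=[]
for o,d in L:
    d=d[0]/np.linalg.norm(d[0]); P=np.eye(3)-np.outer(d,d); A.append(P); B.append(P@o)
print('tri',np.linalg.lstsq(np.vstack(A),np.hstack(B),rcond=None)[0])
p=np.array([.487,-.265]);print(cast('top',[(400.7,174.3)],.069),cast('scene',[(163.6,309.3)],.069))
E
python3 m5.py
```

```text
top [398.6 175.1] (388, 168, 20, 15) centroid@.037 [ 0.5407 -0.2453  0.037 ] bbox@.037 [ 0.5411 -0.2423  0.037 ]
  rect ((0.5424404740333557, -0.2440136969089508), (0.04582945257425308, 0.03806062787771225), 70.7235336303711)
scene [164.2 314.6] (155, 303, 19, 24) centroid@.037 [ 0.5423 -0.244   0.037 ] bbox@.037 [ 0.5418 -0.2442  0.037 ]
  rect ((0.5417103171348572, -0.24406705796718597), (0.03770775720477104, 0.06616412103176117), 78.3331298828125)
tri [ 0.54130264 -0.24469712  0.03608667]
[[ 0.5345033  -0.24050798  0.069     ]] [[ 0.54804832 -0.24246517  0.069     ]]
```

Run:
```python
from h import *
t=np.linspace(0,2*np.pi,60); o=[]
for n,x0,y0 in(("top",370,145),("scene",135,285)):
    im=cv2.resize(cv2.imread(f'pics/{n}5.png')[y0:y0+60,x0:x0+60],None,fx=6.6,fy=6.6,interpolation=cv2.INTER_NEAREST)
    for z in(.005,.048):
        P=np.c_[.5415+.019*np.cos(t),-.244+.019*np.sin(t),0*t+z]
        cv2.polylines(im,[((proj(n,P)-[x0,y0]+.5)*6.6).astype(int).reshape(-1,1,2)],True,(0,0,255) if z<.01 else (0,255,0),1)
    o.append(im)
cv2.imwrite('pics/ov5.png',np.hstack(o))
c=np.array([.5415,-.244])-[.487,-.265]; a=np.radians(10.55); print('in box frame',c@[np.cos(a),np.sin(a)],c@[-np.sin(a),np.cos(a)])
```

```text
in box frame 0.05742366855985502 0.010666409383101592
```

View pics/ov5.png

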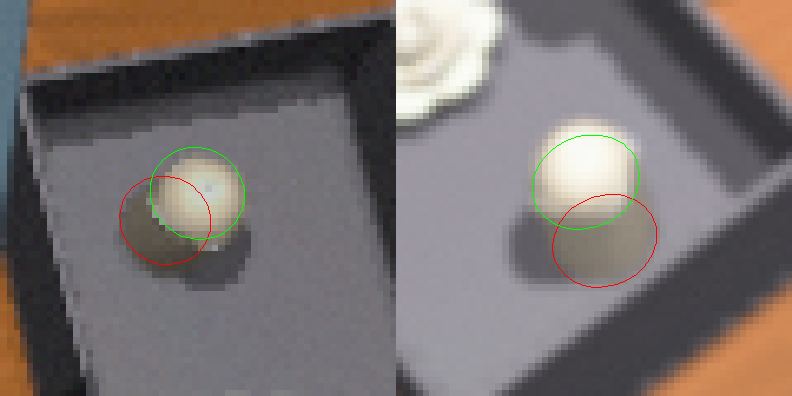

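Overlay check: the projected foot and rim circles fit the bud to within 1–2 px in both views. That puts the bud at about (0.540, -0.244). The plan is to have the jaws across the box's short side, partly open at 75%.

Emit:
step_arm([
  [50, -254, 0],
  [50, -254, 0],
  [50, -254, 0],
  [50, -254, 0],
  [50, -254, 0],
  [50, -254, 0],
  [50, -254, 0],
  [50, -254, 0],
  [50, -254, -40],
  [50, -254, -60],
], spin=[0.184, 0.184, 0.184, 0.184, 0.184, 0.184, 0.184, 0.184, 0.184, 0.184], fingers=[75, 75, 75, 75, 75, 75, 75, 75, 75, 75])

```text
time_s: 9.5
eef_pos: [0.5395, -0.2415, 0.1353]
eef_rot: [0.451, -0.543, 0.451, 0.545]
wrist_force: [-0.7, 0.3, -0.5]
opening: 0.748
```

```bash
python3 st.py
```

```text
t 9.5 pos [ 539.5 -241.5  135.3] jaw 100.68 F [-0.7  0.3 -0.5] op 0.748
```

Emit:
step_arm([
  [0, 0, -30],
  [0, 0, -48],
  [0, 0, -48],
  [0, 0, -48],
], spin=[0, 0, 0, 0], fingers=[75, 75, 75, 75])

```text
time_s: 9.9
eef_pos: [0.5406, -0.2428, 0.0897]
eef_rot: [0.451, -0.544, 0.451, 0.544]
wrist_force: [0.2, -0.2, 0.3]
opening: 0.754
```

```bash
python3 st.py; python3 -c "
from h import *
shot('scene','scene6');shot('top','top6')
a=cv2.imread('pics/top6.png')[120:260,340:480];b=cv2.imread('pics/scene6.png')[235:375,80:220]
cv2.imwrite('pics/c6.png',cv2.resize(np.hstack([a,b]),None,fx=2.8,fy=2.8))"
```

```text
t 9.9 pos [ 540.6 -242.8   89.7] jaw 100.66 F [ 0.2 -0.2  0.3] op 0.754
```

View pics/c6.png

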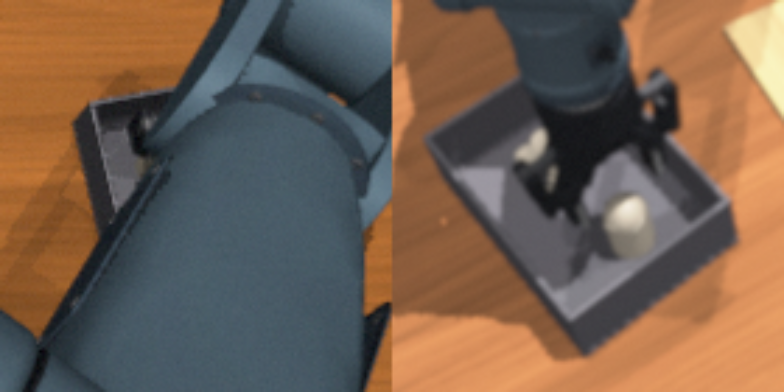

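The bud sits between and just below the two open fingertips (scene crop, about (626,215)), so I'll descend.

Emit:
step_arm([
  [0, -1, -15],
  [0, -1, -30],
  [0, -1, -45],
  [0, -1, -56],
  [0, -1, -60],
  [0, -1, -60],
  [0, -1, -60],
], spin=[0, 0, 0, 0, 0, 0, 0], fingers=[75, 75, 75, 75, 75, 75, 75])

```text
time_s: 10.7
eef_pos: [0.5407, -0.2456, 0.0296]
eef_rot: [-0.452, 0.544, -0.452, -0.544]
wrist_force: [0.3, 0.2, -0.1]
opening: 0.748
```

```bash
python3 st.py; python3 -c "
from h import *
shot('scene','scene7')
b=cv2.imread('pics/scene7.png')[235:375,80:220]
cv2.imwrite('pics/c7.png',cv2.resize(b,None,fx=4,fy=4))"
```

```text
t 10.7 pos [ 540.7 -245.6   29.6] jaw 100.55 F [ 0.3  0.2 -0.1] op 0.748
```

View pics/c7.png

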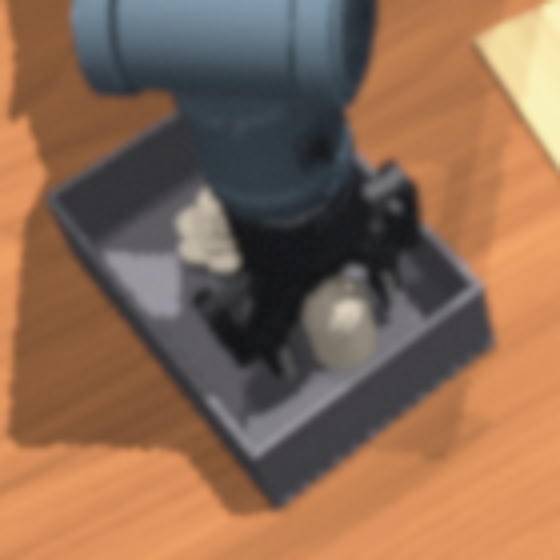

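Emit:
step_arm([
  [0, 0, 0],
  [0, 0, 0],
  [0, 0, 0],
  [0, 0, 0],
  [0, 0, 0],
  [0, 0, 0],
  [0, 0, 0],
  [0, 0, 0],
  [0, 0, 0],
  [0, 0, 0],
], spin=[0, 0, 0, 0, 0, 0, 0, 0, 0, 0], fingers=[68, 62, 56, 51, 47, 44, 41, 38, 35, 35])

```text
time_s: 11.75
eef_pos: [0.5407, -0.2455, 0.0297]
eef_rot: [-0.452, 0.544, -0.452, -0.544]
wrist_force: [-1.6, 1.3, 4.4]
opening: 0.428
```

```bash
python3 st.py; python3 -c "
from h import *
shot('scene','scene8')
b=cv2.imread('pics/scene8.png')[235:375,80:220]
cv2.imwrite('pics/c8.png',cv2.resize(b,None,fx=4,fy=4))"
```

```text
t 11.75 pos [ 540.7 -245.5   29.7] jaw 100.55 F [-1.6  1.3  4.4] op 0.428
```

View pics/c8.png

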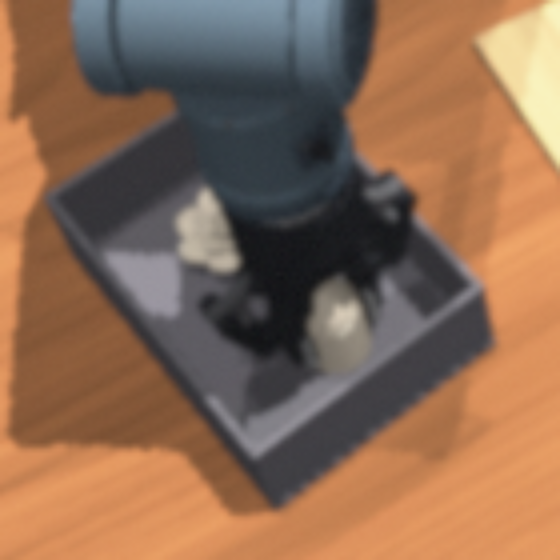

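Emit:
step_arm([
  [0, 0, 0],
  [0, 0, 5],
  [0, 0, 15],
  [0, 0, 35],
  [0, 0, 65],
  [0, 0, 100],
  [0, 0, 140],
  [0, 0, 160],
  [0, 0, 160],
], spin=[0, 0, 0, 0, 0, 0, 0, 0, 0], fingers=[20, 20, 20, 20, 20, 20, 20, 20, 20])

```text
time_s: 12.7
eef_pos: [0.5424, -0.2469, 0.1942]
eef_rot: [-0.452, 0.547, -0.452, -0.541]
wrist_force: [-0.5, -0.6, -0.6]
opening: 0.428
```

```bash
python3 st.py; python3 -c "
from h import *
shot('scene','scene9')
b=cv2.imread('pics/scene9.png')[175:375,40:240]
cv2.imwrite('pics/c9.png',cv2.resize(b,None,fx=3,fy=3))"
```

```text
t 12.7 pos [ 542.4 -246.9  194.2] jaw 100.55 F [-0.5 -0.6 -0.6] op 0.428
```

View pics/c9.png

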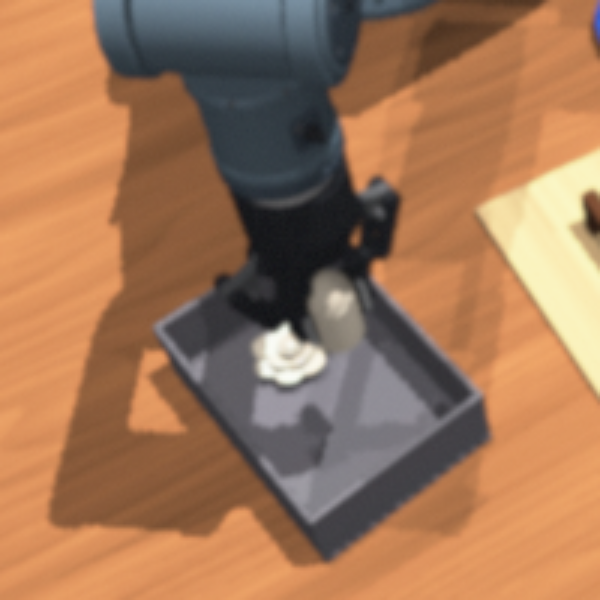

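Emit:
step_arm([
  [-1, 15, 0],
  [-3, 45, 0],
  [-5, 85, 0],
  [-7, 130, 0],
  [-9, 175, 0],
  [-12, 220, 0],
  [-14, 265, 0],
  [-17, 310, 0],
  [-19, 355, 0],
  [-21, 395, 0],
], spin=[0, 0, 0, 0, 0, 0, 0, 0, 0, 0], fingers=[20, 20, 20, 20, 20, 20, 20, 20, 20, 20])

```text
time_s: 13.75
eef_pos: [0.5169, 0.1524, 0.1872]
eef_rot: [0.451, -0.543, 0.453, 0.545]
wrist_force: [1.0, -0.9, -0.7]
opening: 0.43
```

Emit:
step_arm([
  [-3, 40, 0],
  [-5, 75, 0],
  [-6, 100, 0],
  [-7, 117, 0],
  [-7, 117, -20],
  [-7, 117, -50],
  [-7, 117, -80],
  [-7, 117, -90],
  [-7, 117, -90],
], spin=[0, 0, 0, 0, 0, 0, 0, 0, 0], fingers=[20, 20, 20, 20, 20, 20, 20, 20, 20])

```text
time_s: 14.65
eef_pos: [0.5104, 0.266, 0.0969]
eef_rot: [0.45, -0.543, 0.454, 0.545]
wrist_force: [-1.2, -0.0, -0.7]
opening: 0.429
```

```bash
python3 st.py; python3 -c "
from h import *
shot('scene','scene10');shot('top','top10')
a=cv2.imread('pics/top10.png')[125:245,150:270];b=cv2.imread('pics/scene10.png')[140:260,270:390]
cv2.imwrite('pics/c10.png',cv2.resize(np.hstack([a,b]),None,fx=3.3,fy=3.3))"
```

```text
t 14.65 pos [510.4 266.   96.9] jaw 100.54 F [-1.2 -0.  -0.7] op 0.429
```

View pics/c10.png

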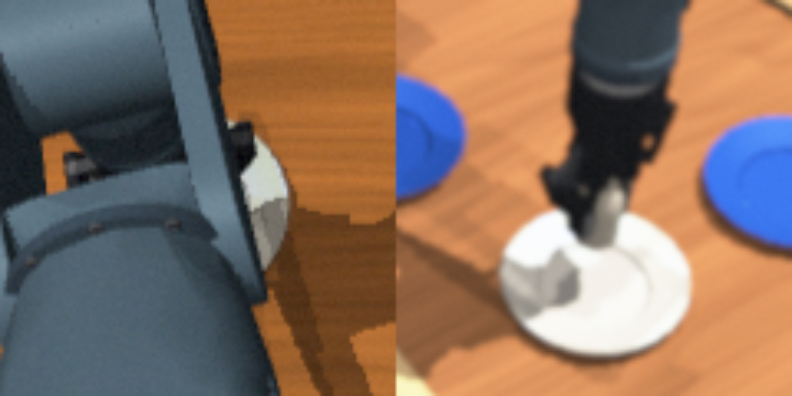

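Run:
```python
from h import *
t=np.linspace(0,2*np.pi,60); x0,y0=315,175
im=cv2.resize(cv2.imread('pics/scene10.png')[y0:y0+80,x0:x0+80],None,fx=7,fy=7,interpolation=cv2.INTER_NEAREST)
for z,r,c in((.072,.019,(.511,.266)),(.018,.08,(.513,.2665)),(.115,.019,(.511,.266))):
    P=np.c_[c[0]+r*np.cos(t),c[1]+r*np.sin(t),0*t+z]
    cv2.polylines(im,[((proj('scene',P)-[x0,y0]+.5)*7).astype(int).reshape(-1,1,2)],True,(0,0,255),1)
cv2.imwrite('pics/ov10.png',im)
```

```text
(no output)
```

View pics/ov10.png

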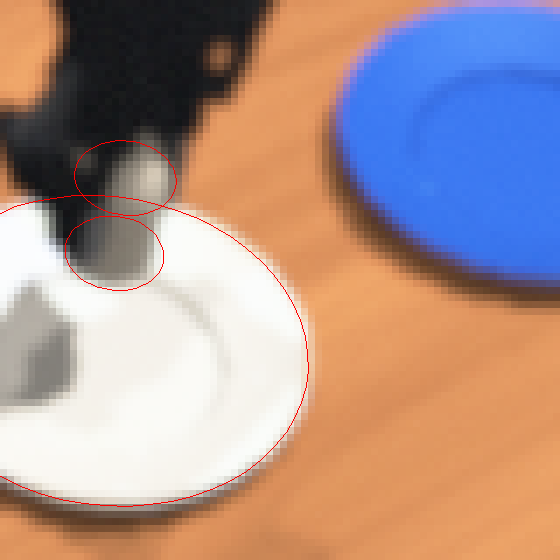

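The bud hangs upright over the plate, within about 1 px of where I predicted. I'll shift it about 4 mm in +x and lower.

Emit:
step_arm([
  [2, 0, -10],
  [4, 1, -30],
  [4, 1, -48],
  [4, 1, -57],
  [4, 1, -60],
  [4, 1, -61],
  [4, 1, -62],
  [4, 1, -62],
  [4, 1, -62],
], spin=[0, 0, 0, 0, 0, 0, 0, 0, 0], fingers=[20, 20, 20, 20, 20, 20, 20, 20, 20])

```text
time_s: 15.65
eef_pos: [0.5169, 0.2678, 0.0381]
eef_rot: [-0.452, 0.544, -0.452, -0.544]
wrist_force: [-0.1, -1.0, -0.6]
opening: 0.429
```

```bash
python3 st.py; python3 -c "
from h import *
shot('scene','scene11')
b=cv2.imread('pics/scene11.png')[160:260,280:380]
cv2.imwrite('pics/c11.png',cv2.resize(b,None,fx=5.5,fy=5.5))"
```

```text
t 15.65 pos [516.9 267.8  38.1] jaw 100.56 F [-0.1 -1.  -0.6] op 0.429
```

View pics/c11.png

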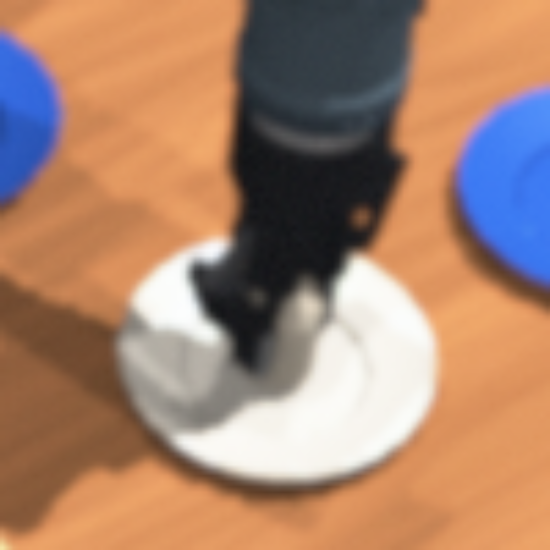

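Emit:
step_arm([
  [-1, -1, -2],
  [-1, -1, -4],
  [-1, -1, -5],
  [-1, -1, -6],
  [-1, -1, -6],
  [-1, -1, -6],
], spin=[0, 0, 0, 0, 0, 0], fingers=[20, 20, 20, 20, 20, 20])

```text
time_s: 16.3
eef_pos: [0.5155, 0.2666, 0.0313]
eef_rot: [0.452, -0.544, 0.452, 0.544]
wrist_force: [-0.6, 0.3, 0.0]
opening: 0.43
```

Emit:
step_arm([
  [0, 0, -1],
  [0, 0, -1],
  [0, 0, -1],
], spin=[0, 0, 0], fingers=[20, 20, 20])

```text
time_s: 16.6
eef_pos: [0.5155, 0.2666, 0.0304]
eef_rot: [0.452, -0.544, 0.452, 0.544]
wrist_force: [-0.3, 0.4, -0.1]
opening: 0.426
```

```bash
python3 st.py
```

```text
t 16.6 pos [515.5 266.6  30.4] jaw 100.55 F [-0.3  0.4 -0.1] op 0.426
```

Emit:
step_arm([
  [0, 0, -0.5],
  [0, 0, -1],
  [0, 0, -1],
  [0, 0, -1],
], spin=[0, 0, 0, 0], fingers=[20, 20, 20, 20])

```text
time_s: 17.0
eef_pos: [0.5155, 0.2666, 0.0297]
eef_rot: [-0.452, 0.544, -0.452, -0.544]
wrist_force: [-1.2, -0.4, 3.8]
opening: 0.427
```

The force rose to about 4 N, so the foot is on the plate. I release slowly and go up.

Emit:
step_arm([
  [0, 0, 0],
  [0, 0, 0],
  [0, 0, 0],
  [0, 0, 0],
  [0, 0, 0],
  [0, 0, 0],
  [0, 0, 0],
  [0, 0, 0],
  [0, 0, 0],
  [0, 0, 0],
], spin=[0, 0, 0, 0, 0, 0, 0, 0, 0, 0], fingers=[44, 47, 50, 54, 58, 63, 68, 73, 78, 78])

```text
time_s: 18.0
eef_pos: [0.5155, 0.2667, 0.0294]
eef_rot: [-0.452, 0.544, -0.452, -0.544]
wrist_force: [-1.0, -0.0, -0.3]
opening: 0.779
```

Emit:
step_arm([
  [0, 0, 5],
  [0, 0, 20],
  [0, 0, 40],
  [0, 0, 65],
  [0, 0, 90],
  [0, 0, 130],
  [-20, -40, 160],
  [-40, -90, 160],
  [-60, -140, 160],
  [-60, -190, 160],
], spin=[0, 0, 0, 0, 0, 0, 0, 0, 0, 0], fingers=[78, 78, 78, 78, 78, 78, 78, 78, 78, 78])

```text
time_s: 19.0
eef_pos: [0.4545, 0.0861, 0.1909]
eef_rot: [-0.452, 0.545, -0.451, -0.544]
wrist_force: [0.4, -1.4, 0.3]
opening: 0.781
```

Emit:
step_arm([
  [0, -50, 0],
  [0, -100, 0],
  [0, -150, 0],
  [0, -150, 0],
  [0, -150, 0],
], spin=[0, 0, 0, 0, 0], fingers=[78, 78, 78, 78, 78])

```text
time_s: 19.5
eef_pos: [0.4563, -0.0644, 0.1905]
eef_rot: [-0.453, 0.543, -0.453, -0.543]
wrist_force: [0.1, -0.1, 0.9]
opening: 0.777
```

```bash
python3 st.py
python3 - <<'E'
from h import *
shot('scene','scene12');shot('top','top12')
t=np.linspace(0,2*np.pi,60); o=[]
for n,x0,y0 in(("top",160,140),("scene",283,170)):
    im=cv2.resize(cv2.imread(f'pics/{n}12.png')[y0:y0+90,x0:x0+90],None,fx=4.4,fy=4.4,interpolation=cv2.INTER_NEAREST)
    for z,r in((.005,.019),(.018,.08),(.048,.019)):
        P=np.c_[.513+r*np.cos(t),.2665+r*np.sin(t),0*t+z]
        cv2.polylines(im,[((proj(n,P)-[x0,y0]+.5)*4.4).astype(int).reshape(-1,1,2)],True,(0,0,255) if r<.05 else (0,180,0),1)
    o.append(im)
cv2.imwrite('pics/ov12.png',np.hstack(o))
E
```

```text
t 19.5 pos [456.3 -64.4 190.5] jaw 100.35 F [ 0.1 -0.1  0.9] op 0.777
```

View pics/ov12.png

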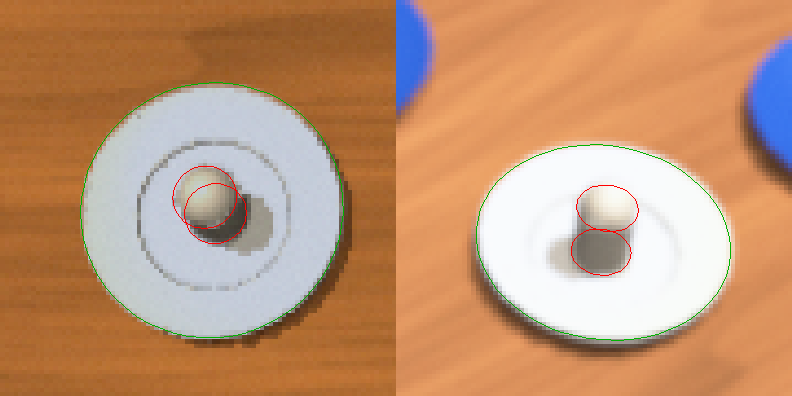

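View pics/scene12.png

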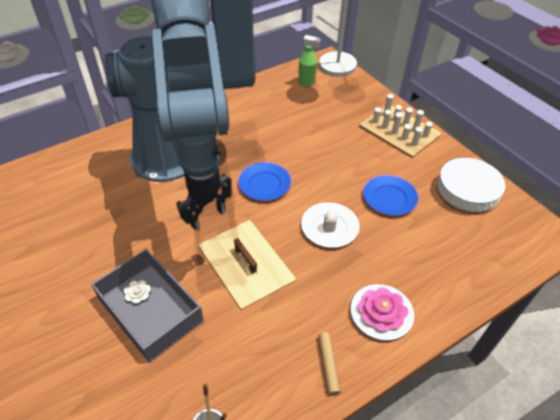

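The bud stands upright, centred on the white plate to within about 1 px (1–2 mm) in both views. The blossom is still in the box at (137,292), the lid is flat with its handle up at (246,258), and the arm is clear of everything. I'm handing in.

```bash
python3 -c "
from bench import hand_in
print(hand_in())"
```

```text
the job is handed in; nothing more can be done
None
```

The job is done and handed in at about 19.6 s of the 61 s allowed. I lifted the lid off the box and laid it flat on the clear table, handle up. Then I took the bud out of the box and set it upright on the white plate, touching down at about 4 N before letting go.

**Last checks (both cameras):**
- The bud stands upright, within about 1–2 mm of the plate's centre.
- The blossom is still in the box.
- The lid lies flat, and the gripper is empty and clear of everything.

**Disagreements:** The two cameras differed by 2–3 mm on where the bud stood in the box, and I used a point between the two. The bud also hung about 2 mm off in the grip, which I corrected before setting it down. No check failed.

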